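# Seat the pressure plate on the hidden pin of the bonding jig and hold it down

## Robot

A 6-joint arm with a two-finger parallel gripper is mounted at the origin on a cart in front of the work surface, level with it; the furniture and walls round the work are solid. World frame = base frame: x ahead of the robot, y to its left, z up, the work surface at z = 0. Lengths are in m, angles in degrees, forces in N, time in s.
With the tool pointing down it reaches from about 0.4 to 0.925 m from the base axis. Payload 3.4 kg.
Tool frame: the origin (TCP) lies on the front face of the gripper's body, between the roots of the fingers; the fingertips stand 73 mm ahead of it and the grasp point (between the pads) lies 54 mm ahead of it; z points along the fingers, y is the line along which they close (so a half turn about z gives the same grasp; the last joint's range is limited). The gripper opens to 85 mm and grips with 20 to 120 N. Pads are 22 mm wide; open, the fingers measure 114 mm over their backs; the gripper's body (76 mm by 85 mm) begins 54 mm behind the grasp point. The pads swing forward as they close: fully open they stand 13 mm farther back than shut.
Start: joints at [-71.591, 17.578, 86.31, -0, 76.112, -4.211], TCP at [0.221, -0.531, 0.304] pointing down, gripper open.
Joint ranges: [-179.03, 179.03], [-60, 130.46], [8.19, 133.38], [-81.62, 261.62], [5.75, 156.47], [-153.77, 153.77]. Speed limits (degrees/s): [147.25, 147.25, 180, 180, 180, 180].

## Interface

Orientations are given as a 3x3 rotation matrix whose columns are the frame's x, y, z axes.
In Python, from rig import env gives the robot as it stands. Calls block until the motion is done:
- env.move_ptp(position, orientation): joint-space move of the TCP to a pose.
- env.movel(position, rotation=None, vel=0.15, f_stop=None): straight line of the TCP; rotation=None keeps the orientation; vel is the mean speed in m/s. With f_stop (N) it stops when the force on the tool has changed by that much, and returns True; else False.
- env.goto_joints(angles): joint-space move.
- env.gripper_open() and env.close_gripper(grip_force=None): open the fingers fully, or close them until they stop; grip_force is the grip in N (None keeps the last).
- env.pause(seconds).
- env.inverse_kinematics(position, orientation): joint angles nearest the present ones, or None.
- env.sense(): the state.
- env.capture(name): name is "scene" or "top"; returns a dict with "color" (480x640x3 uint8, red, green, blue), "fx", "fy", "cx", "cy" (pixels), "k1" (the pictures are not rectified: a ray, as slopes to the right and down, at radius r is drawn at 1 + k1 r^2 times it, then the intrinsics apply), "R" (3x3) and "t" (3): a world point X has camera coordinates R X + t. Camera axes: x right, y down, z forward; pixel columns grow to the right and rows downward; lengths in m; the calibration is good to about 2 mm. A picture is of the moment at which its call begins. There is no depth.
A pose or a line that the arm cannot do raises env.Unreachable and nothing moves.
- env.close_job(): hands the job in; it is judged then, once.
The state is a dict: "t": time; "q": joint angles; "qd": joint speeds; "joint_torque": joint torques, N m; "eef_pos": TCP position; "ee_rot": TCP orientation; "ft_force": force on the tool from outside, world axes, zero at the start; "wrist_torque": the same for the moment, N m; "finger_gap": finger opening in m; "grasp_force": force on a finger pad.
Only numpy, scipy, OpenCV 4.12 (cv2) and the standard library are available. Lean on these libraries where they do the work, as an engineer would, in place of code of your own. Each camera call takes 0.05 s, during which the arm holds its last target. There are 200 camera calls.

## Task

Pull the holder's sliding jaw fully back, away from the plate, take the pressure plate out by its grip bar, and slide it into the open end of the slide-bonding jig, under the two lips, until the hole in its underside drops over the locating pin. Then press the plate fully down against the sprung platen and finish like that: keep hold of the bar and keep the plate pressed down, do not let go. Leave the jaw open and the other things on the table where they are.

Things in the scene. Friction and masses are not known exactly. Their poses are not given: they have to be found in the camera images.
- jig: Slide-bonding jig fixed to the table: aluminium block 105 (x) x 96 (y) x 51 mm high. Origin: underside centre, z up. A channel 64 mm wide (y -32..+32) runs along x from its open end at x = -45 to an end wall at x = +45. Steel lips along both sides (underside z = 47, top z = 51 mm) reach in to y = +-22, leaving a 44 mm slot open above. Yaw within +-0.3 rad
- mouth (a point): Middle of the jig channel's open end, on the floor (z = 12, x = -45 mm in the jig's frame; axes as the jig's). It faces the robot at yaw 0. The plate can only enter here, moving along +x under the lips; short flared lead-in walls without lips reach 17 mm out in front. To ride over the pin and under the lips the plate's underside must be 25 to 31 mm above the jig's underside
- pin_tip (a point): Top of the jig's fixed steel locating pin, 8 mm diameter with a tapered tip, on the channel's mid-line at x = +8, z = 25 mm in the jig's frame. It stands 5 mm above the platen at rest; once the plate is over it, it cannot be seen
- platen (a joint): Sprung black rubber-faced platen (54 x 44 mm) in the channel round the pin, top at z = 20 mm in the jig's frame at rest. Value 0 at rest, grows in m as it is pressed down, stop at 0.0055. Spring about 5 N at rest, 11 N at the stop; more than 20 N brings nothing
- pressure_plate: Loose aluminium plate, 0.22 kg, 60 x 60 x 16 mm, black upright grip bar on its middle, 30 (x) x 16 (y) mm, from z = 16 to z = 64 mm. Origin: underside centre, z up; there is a blind round hole, 11 mm diameter, 1 mm chamfer, 13 mm deep. Starts flat in the holder, axes as the holder's, underside 12 mm above the table. On the platen its underside is at jig z = 20, pressed home 14.5 mm
- holder: Holder fixed to the table: grey base 155 (x) x 84 (y) x 12 mm with low fences (up to 14 mm high) round the plate's place on three sides. Origin: underside, below the middle of the plate's place, z up. The sliding jaw is on its -x side, which faces the robot at yaw 0; yaw within +-0.3 rad. Jig and holder may change places
- jaw (a joint): Sliding jaw of the holder, m: 0 to 0.003 at the start, its lip reaching about 7 mm over the plate's edge so that the plate cannot be lifted; grows as the jaw moves along the holder's -x, up to its stop at 0.030. It takes about 2 N and stays where it is left
- jaw_tab (a point): Top centre of the upright black tab on the jaw, by which it is pulled: 12 mm (x) x 26 mm (y), reaching 38 mm down from this point to the jaw's body, top 72 mm above the table; axes as the holder's
- objective_case: Bystander: round objective case with black foot and clear top, 36 mm diameter, 59 mm high; origin at underside centre
- oil_bottle: Bystander: small amber dropper bottle, 27 mm diameter, 62 mm high; origin at underside centre
- petri_dish: Bystander: flat petri dish, 62 mm diameter, 13 mm high; origin at underside centre
- filter_cube: Bystander: black filter cube, 34 x 32 x 36 mm; origin at underside centre
- forceps: Bystander: thin steel forceps lying on the table between jig and holder, 121 mm long (y), 14 mm wide, 6 mm high; origin at underside centre
Mind the look-alikes: they are no part of the job. What is shaped like the pressure_plate but orange is not meant.

How it is judged:
By the outcome, as a careful person would: the job done as asked, in the order asked, and still so for the second after the job is handed in, while the arm keeps its last pose, push and grip.
It also fails if it takes over 48 s, if anything falls off the work surface, if the arm or the gripper's body presses on something with over 40 N, if the wrist force passes 120 N, or if a joint passes its speed limit or range.

## Working session

There is one attempt and no reset: what is moved stays moved. The work goes in short steps, each a Python script; the robot and the scene stay as the last script left them, time stands still between calls to the robot, and variables do not carry over. Pictures are saved under pics/ and viewed, at most 10 in all, crops included, and the job is handed in when it is done.

```bash
mkdir -p pics; ls; python3 - <<'E'
from rig import env
import cv2,numpy as np
for n in("scene","top"):
    c=env.capture(n); cv2.imwrite(f"pics/{n}0.png",c["color"][:,:,::-1])
    print(n,c["fx"],c["cx"],c["cy"],c["k1"],np.round(c["R"],3).tolist(),np.round(c["t"],3), -c["R"].T@c["t"])
print(env.sense()["t"])
E
```

```text
pics
scene 599.6184719631166 336.2845195887879 246.1651103056682 -0.10172652632596718 [[-0.651, -0.759, 0.011], [-0.449, 0.373, -0.812], [0.612, -0.533, -0.584]] [0.263 0.379 0.539] [0.01148708 0.34559618 0.61959574]
top 493.68258190676175 322.2698201141222 238.38553962923916 -0.016904337726174046 [[0.013, -1.0, 0.015], [-0.989, -0.015, -0.15], [0.15, -0.013, -0.989]] [-0.139  0.595  0.851] [ 0.46184237 -0.11912969  0.93238761]
0.1
```

View pics/scene0.png

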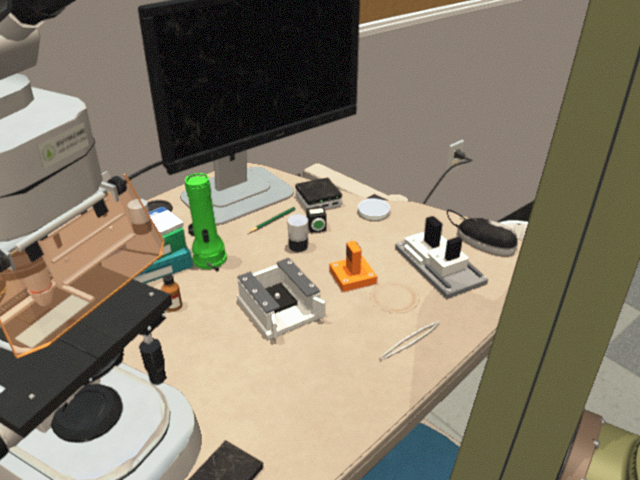

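View pics/top0.png

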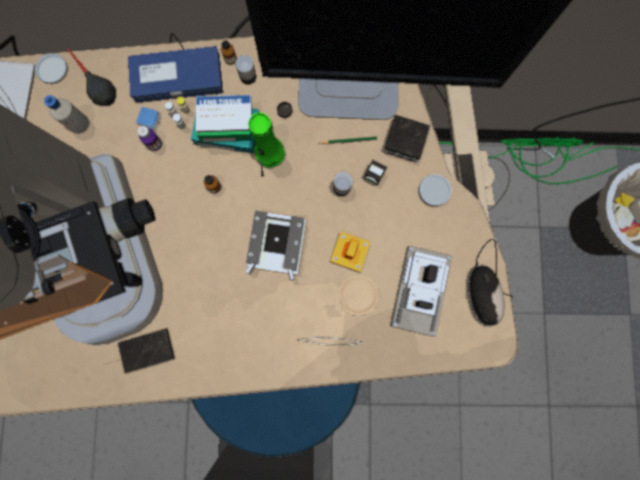

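The scene picture shows the jig at (281,295), the orange decoy at (353,265) and the holder at (440,258), with the bar at (433,230) and the tab at (454,247). In the top picture the jig is at (277,244), the holder at (423,290), the bar at (430,273) and the tab at (423,304). The forceps are at (330,341).

```bash
cat > h.py <<'E'
import numpy as np, cv2
from rig import env
def K(c): return np.array([[c["fx"],0,c["cx"]],[0,c["fy"],c["cy"]],[0,0,1]])
def ray(c,uv):
    n=cv2.undistortPoints(np.array(uv,float).reshape(-1,1,2),K(c),np.array([c["k1"],0,0,0,0.])).reshape(-1,2)
    d=np.c_[n,np.ones(len(n))]@c["R"]; return -c["R"].T@c["t"],d
def onz(c,uv,z):
    o,d=ray(c,uv); return o+d*((z-o[2])/d[:,2])[:,None]
def two(c1,u1,c2,u2):
    o1,d1=ray(c1,u1); o2,d2=ray(c2,u2); out=[]
    for a,b in zip(d1,d2):
        s=np.linalg.lstsq(np.c_[a,-b],o2-o1,rcond=None)[0]; p,q=o1+s[0]*a,o2+s[1]*b
        out.append(np.r_[(p+q)/2,np.linalg.norm(p-q)])
    return np.array(out)
def proj(c,X):
    return cv2.projectPoints(np.atleast_2d(X).astype(float),cv2.Rodrigues(c["R"])[0],np.array(c["t"],float),K(c),np.array([c["k1"],0,0,0,0.]))[0].reshape(-1,2)
def blobs(im,box,thr,amin=8):
    x0,y0,x1,y1=box; g=im[y0:y1,x0:x1].max(2)
    n,l,s,ce=cv2.connectedComponentsWithStats((g<thr).astype(np.uint8))
    for i in range(1,n):
        if s[i,4]>=amin:
            r=cv2.minAreaRect(np.argwhere(l==i)[:,::-1].astype(np.float32))
            print(s[i],np.round(ce[i]+[x0,y0],1),np.round(r[1],1),round(r[2],1))
E
python3 - <<'E'
from h import *
t=env.capture("top");s=env.capture("scene")
print("top holder");blobs(t["color"],(385,240,460,340),60)
print("top jig");blobs(t["color"],(240,205,310,285),60)
print("scene holder");blobs(s["color"],(390,205,490,300),60)
print("scene jig");blobs(s["color"],(230,250,330,340),60)
a=cv2.resize(t["color"][205:285,240:310],None,fx=5,fy=5,interpolation=2)
b=cv2.resize(t["color"][240:340,385:460],None,fx=5,fy=5,interpolation=2)
im=np.zeros((500,725,3),np.uint8);im[:400,:350]=a;im[:,350:]=b
cv2.imwrite("pics/c1.png",im[:,:,::-1])
a=cv2.resize(s["color"][250:340,230:330],None,fx=4,fy=4,interpolation=2)
b=cv2.resize(s["color"][205:300,390:490],None,fx=4,fy=4,interpolation=2)
im=np.zeros((380,800,3),np.uint8);im[:360,:400]=a;im[:,400:]=b
cv2.imwrite("pics/c2.png",im[:,:,::-1])
E
```

```text
top holder
[ 38  26  14  16 166] [429.2 273.7] [10.9 16. ] 14.0
[31 62 15  6 64] [423.  304.5] [14.7  4.1] 11.3
top jig
[ 25  20  24  28 496] [276.5 238.3] [20.5 25.6] 8.7
scene holder
[ 35  12  17  30 384] [432.5 231.6] [15.1 28.8] 7.1
[ 66  14  34  26 482] [475.5 229.8] [37.9 21.3] 24.0
[ 56  32  16  23 264] [453.2 248.3] [13.1 23.8] 10.3
scene jig
[63  0 10  2 14] [297.2 250.3] [1. 9.] 90.0
[ 37  34  30  28 335] [282.3 297. ] [24.7 23.7] 71.6
```

View pics/c1.png

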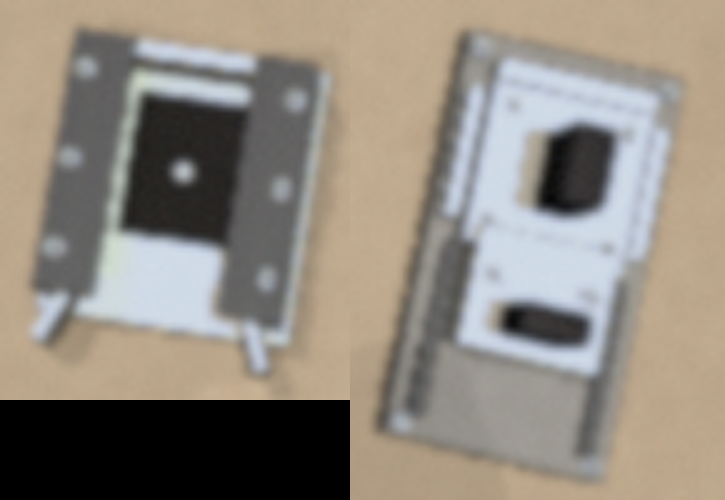

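View pics/c2.png

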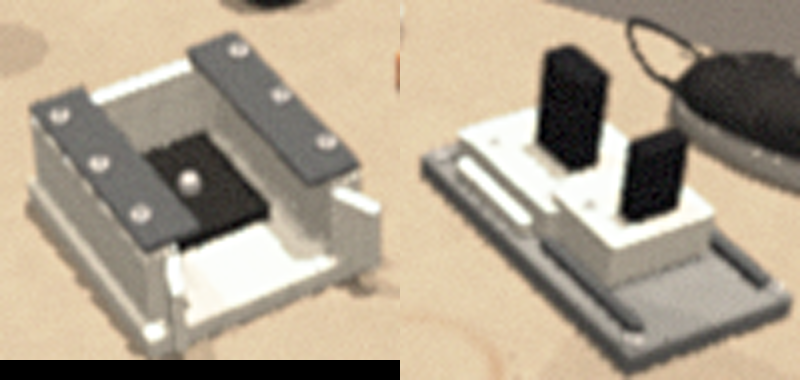

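The crops show six lip screws per view, the pin tip at crop (183,172) in the top view and (189,180) in the scene view, the holder base corners, and the bar and tab tops.

```bash
cat > meas.py <<'E'
from h import *
t=env.capture("top");s=env.capture("scene")
f=lambda p,k,o:(np.array(p,float)+.5)/k-.5+o
T=f([(87,67),(70,157),(54,247),(296,99),(282,188),(268,279),(183,172)],5,[240,205])
S=f([(60,116),(99,163),(140,214),(238,50),(281,95),(326,142),(189,180)],4,[230,250])
P=two(t,T,s,S);print(np.round(P*1000,1))
for c,u,n in((t,T,"top"),(s,S,"scene")):
    A=onz(c,u[:6],.051); pin=onz(c,u[6:],.025)[0]
    d=A[0]-A[2]+A[3]-A[5]; y=np.arctan2(d[1],d[0]); l=A[:3].mean(0)-A[3:].mean(0)
    m=A.mean(0);print(n,"jig c",np.round(m*1000,1),"yaw",np.degrees(y),np.degrees(np.arctan2(-l[0],l[1])),"pin",np.round(pin*1000,1),"pin in jig",np.round(1000*(np.array([[np.cos(y),np.sin(y)],[-np.sin(y),np.cos(y)]])@(pin-m)[:2]),1))
H=f([(115,30),(333,78),(250,478),(28,430)],5,[385,240]); B=onz(t,H,.012)
print("base",np.round(B*1000,1)); 
for i,j in((3,0),(2,1)):d=B[j]-B[i];print(np.linalg.norm(d),np.degrees(np.arctan2(d[1],d[0])))
d=B[0]-B[1];print(np.linalg.norm(d),np.degrees(np.arctan2(-d[0],d[1])))
TT=f([(240,165),(203,327)],5,[385,240]);SS=f([(175,60),(258,140)],4,[390,205])
print(np.round(1000*two(t,TT,s,SS),1))
for c,u in((t,TT),(s,SS)):print(np.round(1000*np.r_[onz(c,u[:1],.076),onz(c,u[1:],.072)],1))
E
python3 meas.py
```

```text
[[ 6.311e+02 -1.180e+01  5.240e+01  2.000e-01]
 [ 5.979e+02 -6.900e+00  5.340e+01  2.000e-01]
 [ 5.652e+02 -2.200e+00  5.320e+01  2.000e-01]
 [ 6.205e+02 -8.770e+01  5.310e+01  1.000e-01]
 [ 5.878e+02 -8.340e+01  5.270e+01  4.000e-01]
 [ 5.549e+02 -7.900e+01  5.270e+01  3.000e-01]
 [ 5.973e+02 -4.540e+01  2.480e+01  4.000e-01]]
top jig c [593.3 -44.9  51. ] yaw -7.935980237783951 -7.709238442011259 pin [597.4 -45.3  25. ] pin in jig [4.1 0.2]
scene jig c [594.8 -46.6  51. ] yaw -7.755691450353057 -7.871414798588276 pin [597.  -45.4  25. ] pin in jig [2.  1.4]
base [[ 590.6 -292.2   12. ]
 [ 573.5 -374.5   12. ]
 [ 424.8 -340.    12. ]
 [ 441.3 -258.2   12. ]]
0.15306940759761353 -12.825838703011678
0.15262318132807778 -13.048874809861378
0.08404896216442745 -11.685881828559557
[[ 5.346e+02 -3.230e+02  7.750e+01  1.000e-01]
 [ 4.784e+02 -3.102e+02  7.310e+01  5.000e-01]]
[[ 534.7 -323.3   76. ]
 [ 478.6 -310.3   72. ]]
[[ 536.  -324.9   76. ]
 [ 479.1 -311.7   72. ]]
```

```bash
cat >> h.py <<'E'
def rot(deg):
    a=np.radians(deg);c,s=np.cos(a),np.sin(a); return np.array([[c,s,0],[s,-c,0],[0,0,-1.]])
def ax(deg): a=np.radians(deg);return np.array([np.cos(a),np.sin(a),0])
HY=-12.9; BAR=np.array([.5348,-.3237,0]); TAB=np.array([.4786,-.3108,0])
JY=-7.8; PIN=np.array([.5972,-.0453,0])
Z=lambda z:np.array([0,0,z])
def st(m=""):
    s=env.sense();print(m,round(s["t"],2),np.round(s["eef_pos"]*1000 if hasattr(s["eef_pos"],"shape") else np.array(s["eef_pos"])*1000,1),"F",np.round(s["ft_force"],1),"M",np.round(s["wrist_torque"],2),"gap",round(s["finger_gap"]*1000,1),"gf",np.round(s["grasp_force"],1))
    return s
E
python3 - <<'E'
from h import *
s=st("start");print(np.round(s["ee_rot"],2))
for o in(0,180):
    print([None if q is None else np.round(q) for q in(env.inverse_kinematics(TAB+Z(.19),rot(HY+o)),env.inverse_kinematics(PIN+Z(.15),rot(JY+o)))])
env.move_ptp(TAB+Z(.19),rot(HY)); st("above")
env.movel(TAB+Z(.058+.054),vel=.12,f_stop=8); st("down")
env.close_gripper(25); st("closed")
r=env.movel(TAB+Z(.112)-.036*ax(HY),vel=.04,f_stop=15); s=st("pulled %s"%r)
print("moved",(TAB-np.array(s["eef_pos"]))@ax(HY))
E
```

```text
start 0.3 [ 221.1 -530.6  303.6] F [ 0.4  0.1 -0. ] M [0.02 0.04 0.05] gap 85.3 gf 0.0
[[ 0.92  0.38 -0.  ]
 [ 0.38 -0.92  0.  ]
 [ 0.   -0.   -1.  ]]
[array([-37.,  23.,  95.,  -0.,  61.,  66.]), array([-8., 28., 94., -0., 58., 89.])]
[array([ -37.,   23.,   95.,   -0.,   61., -114.]), array([ -8.,  28.,  94.,  -0.,  58., -91.])]
above 1.64 [ 478.6 -311.5  190.3] F [ 0.2 -0.1  0.4] M [-0.02 -0.01 -0.03] gap 85.3 gf 0.0
down 2.44 [ 478.8 -311.4  112.4] F [-0.2  0.1 -0.6] M [-0.    0.03  0.02] gap 85.4 gf 0.0
closed 3.02 [ 478.8 -310.4  112.6] F [0.5 3.3 5.5] M [ 0.5  -0.03 -0.06] gap 25.6 gf 28.2
pulled True 3.78 [ 449.8 -303.7  112.6] F [1.7 0.3 1.8] M [0.04 0.06 0.03] gap 25.6 gf 27.9
moved 0.02969678396694409
```

```bash
python3 - <<'E'
from h import *
p=np.array(env.sense()["eef_pos"])
r=env.movel(p-.006*ax(HY),vel=.03,f_stop=15); s=st("again %s"%r)
print("moved",(TAB-np.array(s["eef_pos"]))@ax(HY))
env.gripper_open(); p=np.array(s["eef_pos"])
env.movel(p+Z(.06),vel=.15)
env.movel(BAR+Z(.19),rot(HY),vel=.15); st("above bar")
t=env.capture("top");s=env.capture("scene")
a=cv2.resize(t["color"][240:340,385:460],None,fx=5,fy=5,interpolation=2)
b=cv2.resize(s["color"][205:305,390:470],None,fx=5,fy=5,interpolation=2)
cv2.imwrite("pics/c3.png",np.hstack([a,b])[:,:,::-1])
E
```

```text
again True 3.99 [ 449.3 -303.6  112.6] F [1.6 0.3 1.7] M [-0.01  0.01  0.04] gap 25.4 gf 27.8
moved 0.03019402394608702
above bar 5.9 [ 533.6 -323.   188.7] F [ 0.3  1.4 -0.1] M [-0.01  0.   -0.05] gap 85.3 gf 0.0
```

View pics/c3.png

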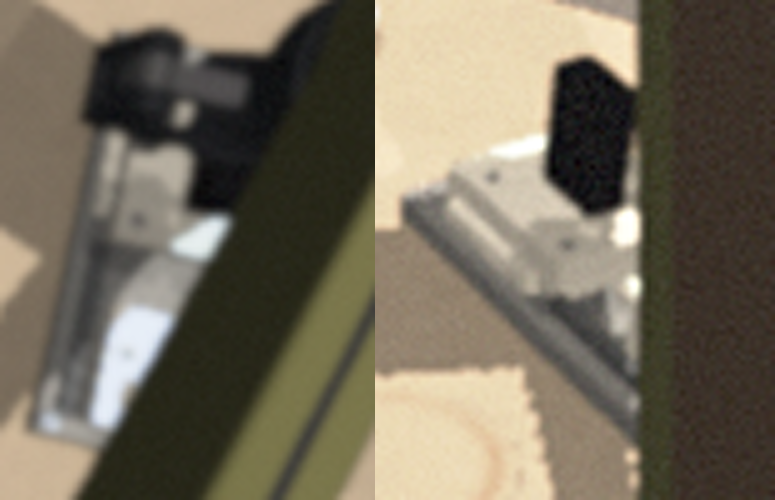

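The picture shows the jaw's white body moved back to the base's near end, clear of the plate; the arm hides most of the rest. I'll grasp the bar and lift it.

```bash
python3 - <<'E'
from h import *
env.movel(BAR+Z(.071+.054),vel=.1,f_stop=8); st("down")
env.close_gripper(100); env.pause(.2); s=st("closed")
p=np.array(s["eef_pos"]); np.save("g.npy",p)
r=env.movel(p+Z(.02),vel=.05,f_stop=12); st("lift %s"%r)
r=env.movel(p+Z(.12),vel=.15); env.pause(.3); st("up")
J=PIN-.008*ax(JY)
A=J-.110*ax(JY)
env.movel(np.r_[A[:2],p[2]+.12],rot(JY),vel=.2); env.pause(.2); st("front")
t=env.capture("top");s=env.capture("scene")
a=t["color"][170:350,200:420]; b=s["color"][180:360,220:440]
cv2.imwrite("pics/c4.png",cv2.resize(np.hstack([a,b]),None,fx=1.8,fy=1.8,interpolation=2)[:,:,::-1])
E
```

```text
down 6.8 [ 535.1 -324.   125.4] F [ 1.3  0.2 -0.9] M [-0.06 -0.02 -0.03] gap 85.2 gf 0.0
closed 7.65 [ 534.9 -323.6  125.3] F [-0.5  2.7  3.9] M [ 0.2   0.07 -0.  ] gap 13.9 gf 97.9
lift False 8.21 [ 535.  -323.7  145.6] F [ 0.6  0.9 -1.7] M [ 0.05  0.03 -0.  ] gap 14.2 gf 97.6
up 9.32 [ 534.6 -323.4  244.3] F [ 0.   1.1 -2.9] M [-0.02 -0.01 -0.05] gap 14.3 gf 97.6
front 11.18 [480.5 -30.  245.2] F [ 0.4 -0.3 -2.1] M [0.02 0.02 0.05] gap 14.4 gf 97.6
```

View pics/c4.png

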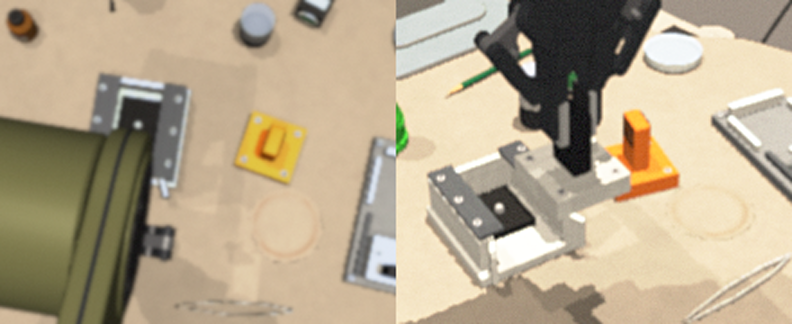

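The scene half shows the plate level in the gripper, with its top corners near crop (517,160), (628,180) and (565,205). The jig is behind it and nothing else has moved. I'll check the predicted plate corners, then descend in front of the mouth.

```bash
python3 - <<'E'
from h import *
g=np.load("g.npy");J=PIN-.008*ax(JY);A=J-.110*ax(JY)
def corners(p,z):
    y=np.array([-ax(JY)[1],ax(JY)[0],0]);return np.array([np.r_[(p+sx*.03*ax(JY)+sy*.03*y)[:2],z] for sx,sy in((1,1),(-1,1),(-1,-1),(1,-1))])
r=env.movel(np.r_[A[:2],g[2]+.016],vel=.12,f_stop=12); env.pause(.2); s=st("low %s"%r)
p=np.array(s["eef_pos"]);c=env.capture("scene")
u=proj(c,corners(p,p[2]-g[2]+.028)); u2=proj(c,corners(p,p[2]-g[2]+.012))
o=np.array([220,240]);im=cv2.resize(c["color"][240:360,220:380],None,fx=5,fy=5,interpolation=cv2.INTER_CUBIC)[:,:,::-1].copy()
for q in list(u)+list(u2[:3]): cv2.drawMarker(im,tuple(int(v) for v in (q-o+.5)*5),(0,0,255),0,10,1)
cv2.imwrite("pics/c5.png",im)
E
```

```text
low False 12.49 [480.8 -29.4 142. ] F [ 0.3 -0.3 -2.4] M [ 0.04 -0.03  0.03] gap 13.8 gf 97.6
```

View pics/c5.png

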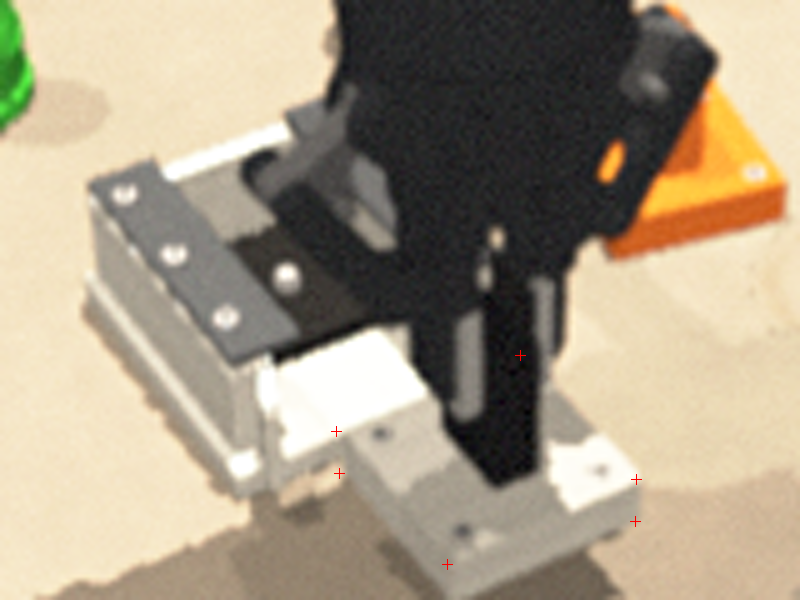

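The picture shows the plate in front of the mouth; the predicted corners (447,565) and (637,480) match the seen ones to within a pixel. I'll insert it now.

```bash
python3 - <<'E'
from h import *
g=np.load("g.npy");z=g[2]+.016
r=env.movel(np.r_[PIN[:2],z],rot(JY),vel=.04,f_stop=12); env.pause(.2); s=st("in %s"%r)
d=np.array(s["eef_pos"])-PIN; print("to pin",np.round(1000*np.array([d@ax(JY),d@ax(JY+90)]),1),"under z",round((s["eef_pos"][2]-g[2]+.012)*1e3,1))
E
```

```text
in False 15.84 [597.1 -45.3 141.3] F [ 0.4  0.4 -1.8] M [ 0.   -0.   -0.03] gap 13.9 gf 97.6
to pin [-0.1  0. ] under z 28.0
```

```bash
python3 - <<'E'
from h import *
g=np.load("g.npy")
z=lambda u:g[2]-.012+u
r=env.movel(np.r_[PIN[:2],z(.0205)],vel=.015,f_stop=7); s=st("drop %s"%r)
print("under z",round((s["eef_pos"][2]-z(0))*1e3,1))
if not r:
    r=env.movel(np.r_[PIN[:2],z(.012)],vel=.012,f_stop=19); env.pause(.5); s=st("press %s"%r)
    print("under z",round((s["eef_pos"][2]-z(0))*1e3,1))
E
```

```text
drop False 16.49 [597.2 -45.3 133.7] F [ 0.5 -0.5 -2.1] M [ 0.03 -0.03 -0.03] gap 14.1 gf 97.7
under z 20.4
press True 17.61 [597.3 -45.2 128.3] F [-2.   0.7  7.8] M [-0.02  0.34  0.04] gap 14.1 gf 99.4
under z 14.9
```

The hole dropped over the pin. The held push is about 10 N, just short of the platen's stop, so I'll press a little further in small steps.

```bash
python3 - <<'E'
from h import *
g=np.load("g.npy"); z0=env.sense()["eef_pos"][2]
for k in range(1,9):
    env.movel(np.r_[PIN[:2],z0-.0003*k],vel=.005); env.pause(.3); s=st(k)
    print("under z",round((s["eef_pos"][2]-g[2]+.012)*1e3,2))
    if s["ft_force"][2]>15: break
env.pause(.5); st("hold")
c=env.capture("scene")
cv2.imwrite("pics/c6.png",cv2.resize(c["color"][230:350,220:380],None,fx=5,fy=5,interpolation=cv2.INTER_CUBIC)[:,:,::-1])
E
```

```text
1 18.32 [597.5 -45.3 129. ] F [-2.4  1.5  6.8] M [ 0.03  0.43 -0.  ] gap 14.2 gf 99.3
under z 15.71
2 18.87 [597.5 -45.3 128.8] F [-2.4  0.9  7.2] M [-0.01  0.37 -0.02] gap 14.3 gf 99.3
under z 15.48
3 19.42 [597.4 -45.3 128.5] F [-2.6  1.4  7.7] M [-0.03  0.43  0.01] gap 14.0 gf 99.3
under z 15.21
4 19.97 [597.5 -45.3 128.3] F [-2.2  0.8  8.7] M [0.01 0.4  0.04] gap 14.2 gf 99.3
under z 14.94
5 20.52 [597.5 -45.3 128. ] F [-3.3  0.9  8.4] M [ 0.01  0.38 -0.01] gap 14.1 gf 99.3
under z 14.71
6 21.07 [597.5 -45.3 127.8] F [-2.5  0.3  8.3] M [ 0.05  0.49 -0.01] gap 14.4 gf 99.3
under z 14.45
7 21.62 [597.5 -45.3 127.7] F [-2.5  0.7 10.9] M [0.01 0.55 0.02] gap 14.1 gf 99.5
under z 14.4
8 22.17 [597.5 -45.3 127.7] F [-3.6  0.8 11.8] M [ 0.02  0.7  -0.01] gap 14.1 gf 99.8
under z 14.39
hold 22.67 [597.4 -45.3 127.7] F [-3.1  1.3 11.9] M [ 0.02  0.66 -0.04] gap 14.2 gf 99.8
```

View pics/c6.png

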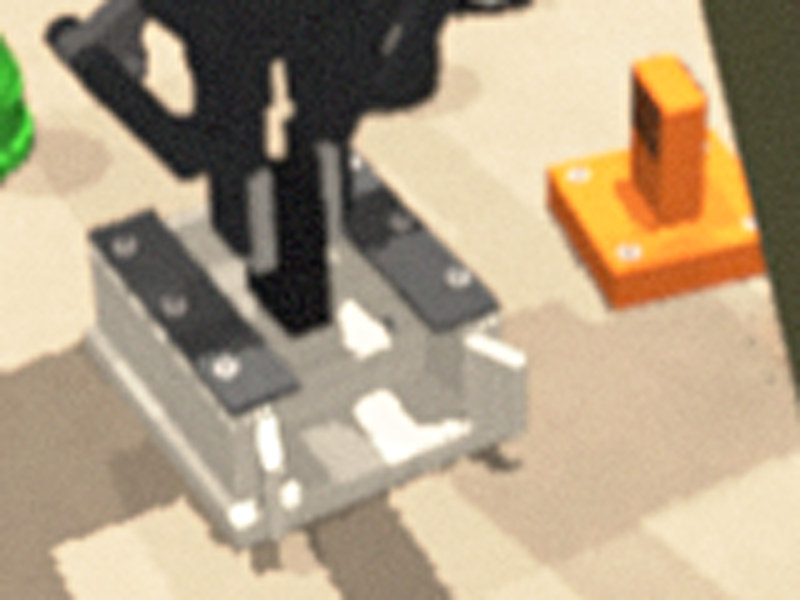

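The picture shows the plate in the jig under both lips, with the fingers clear above them. The height has hit the stop at 14.4 mm. I'll ease the small side force on the pin, add a few newtons and then hand in.

```bash
python3 - <<'E'
from h import *
g=np.load("g.npy"); z=env.sense()["eef_pos"][2]
zc=.1283-.0024
for dx,dz in((.0006,0),(.0006,.0004),(.0006,.0008),(.0006,.0012)):
    env.movel(np.r_[(PIN-dx*ax(JY))[:2],zc-dz],vel=.005); env.pause(.3); s=st((dx,dz))
    print("under z",round((s["eef_pos"][2]-g[2]+.012)*1e3,2))
    if s["ft_force"][2]>15: break
E
```

```text
(0.0006, 0) 23.28 [597.4 -45.3 127.7] F [-2.5  1.1 10.5] M [0.06 0.43 0.03] gap 13.9 gf 99.7
under z 14.41
(0.0006, 0.0004) 23.83 [597.3 -45.3 127.7] F [-3.6 -0.2 13.4] M [0.01 0.59 0.02] gap 14.2 gf 100.1
under z 14.39
(0.0006, 0.0008) 24.38 [597.3 -45.3 127.7] F [-3.2  1.  15.1] M [0.04 0.67 0.04] gap 14.0 gf 100.4
under z 14.36
```

```bash
python3 -c "
from h import *
st('final');print(env.close_job())"
```

```text
final 24.38 [597.3 -45.3 127.7] F [-3.2  1.  15.1] M [0.04 0.67 0.04] gap 14.0 gf 100.4
the job is handed in; nothing more can be done
None
```

I handed the job in at 24.4 s: the jaw is pulled back to its stop, and the plate is in the jig over the pin, pressed against the platen's stop with about 17 N and still gripped by its bar.

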